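# Change the paint feed over to the standby pump

### The arm

A 6-joint arm with a two-finger parallel gripper is mounted at the origin on the work surface. World frame = base frame: x ahead of the robot, y to its left, z up, the work surface at z = 0. Lengths are in m, angles in rad, forces in N, time in s.
With the tool pointing down it reaches from about 0.325 to 0.85 m from the base axis. Payload 4.4 kg.
Tool frame: the origin (TCP) lies on the centre line of the jaws, within the pads' length; the fingertips stand 14 mm ahead of it and the grasp point (between the pads) lies 5 mm behind it; x points along the fingers, y is the direction in which the jaws open and shut, and the axes are right-handed (so a half turn about x gives the same grasp; the last joint's range is limited). The gripper opens to 94 mm and grips with 3 to 60 N. Pads are 16 mm wide; open, the fingers measure 119 mm over their backs; the gripper's body (75 mm by 177 mm) begins 78 mm behind the grasp point.
Start: joints at [1.151, 0.207, 1.542, -0, 1.393, -0.15], TCP at [0.153, 0.554, 0.219] pointing down, gripper open.
Joint ranges: [-2.73, 2.73], [-0.86, 2.22], [0.23, 2.46], [-1.11, 4.25], [0.08, 2.63], [-2.82, 2.82]. Speed limits (rad/s): [2.79, 2.79, 3.14, 3.14, 3.14, 3.14].

### API

Orientations are given as a 3x3 rotation matrix whose columns are the frame's x, y, z axes.
In Python, from rig import sense, optics, workorder, finder gives the robot as it stands.
- The arm moves only by the tool step_arm, never from a script. Its argument "series" is a list of rows, each an object of numbers: "fingers": the finger opening in m, from 0 to 0.094; "dx", "dy", "dz": the shift along the tool's x, y, z in m; "rx", "ry", "rz": the turn, a rotation vector about the tool's x, y, z in rad. A call has 1 to 5 rows; each row shifts and turns the commanded pose from where the row before left it, along the tool's axes as they then stand; what a row does not reach is not made up. A row lasts 1/10 s, in which the tool goes at most 50 mm and 8.59 degrees, less where a joint would pass 70% of its speed; a pose out of reach is approached as far as the arm can. A call with a gripper value outside its range is refused whole. The fingers move at their own pace and stop on an object; "force" is the grip in N (left out, the last holds). Time passes only in rows, so rows that do not move let the fingers close. It gives the time, the measured TCP pose, the force and the opening at its end, in the units of the state.
- sense(): the state, without advancing time (a new reading comes with each control period).
- optics.read_camera(name): name is "side" or "top"; returns the picture (480x640x3 uint8, red, green, blue); there is no depth.
- optics.calibration(name): a dict with "fx", "fy", "cx", "cy" (pixels), "cam_to_world" (4x4, takes a point from camera to world coordinates). Camera axes: x right, y up, looking along -z (the intrinsics and any distortion apply to the point x, -y, -z); pixel columns grow to the right and rows downward; lengths in m; the calibration is good to about 2 mm. A picture is of the moment at which its call begins. calibration takes no time and is no camera call.
- workorder.close_job(): hands the job in, once; it reports no verdict.
Trained networks look in the newest picture that a camera, given by its name, has taken for a name from the list of things; names that differ only in an ending like _2 or _b are one class to them, and where a whole thing is asked for, a point or a joint stands for the part that bears it (a point fixed in the world has none). Each returns a list of dicts, best first, with "confidence" (0 to 1); they miss things now and then, are a little off and sometimes report something else, mostly with a low value. They report only what shows in the picture. A call takes as long as a camera call.
- finder.search_frame(target, camera): "bbox" ([left, top, right, bottom] in pixels, round what is visible of it).
- finder.spot_point(target, camera): "at" ([column, row] in pixels: a listed point, or the origin of a listed thing).
The state is a dict: "time": time; "joints": joint angles; "dq": joint speeds; "tau": joint torques, N m; "eef_pos": TCP position; "orientation": TCP orientation; "wrist_force": force on the tool from outside, world axes, zero at the start; "torque": the same for the moment, N m; "finger_gap": opening from 0.0 (shut) to 1.0 (fully open).
Only numpy, scipy, OpenCV 4.12 (cv2) and the standard library are available. Lean on these libraries where they do the work, as an engineer would, in place of code of your own. Each camera call takes 0.05 s, during which the arm holds its last target.

### The job

Change the paint feed over to the standby pump without a break in the feed: first push the lever of the standby air valve (the one leaning towards the robot, at off) away from the robot, past its first notch and on to its second stop, full feed. Only then push the running pump's lever (the one leaning away from the robot, at full feed) back past the middle notch all the way to off. Only the fingers push the levers; leave the jar, the beaker and the wrench where they are.

Things in the scene. Friction and masses are not known exactly. Their poses are not given: they have to be found in the camera images.
- station: fixed air control stand: steel plate 260 x 380 x 6 mm, origin under its centre, x axis to its rear (away from the robot, turned up to 0.45 rad), y along it. Manifold bar (38 mm high) at x = +70 mm; filter-regulator 44 mm square, 140 mm tall at x +10, y +150; dial gauge, top 126 mm high, at x +70, y -135. Valves at x -20, y +65 and -65 mm; either may be the standby one
- standby_valve: the standby pump's hand-lever air valve, fixed on the plate: aluminium block with black slotted head, 70 x 44 x 66 mm, origin under its centre (6 mm above the work surface), axes parallel to the station's; its lever swings in its x-z plane about a pivot 55 mm above its origin
- running_valve: the running pump's hand-lever air valve: same make, 130 mm from the standby one along y (centre to centre)
- standby_lever (a joint): standby lever's angle, rad: 0 = off (leans 0.45 rad to the valve's -x side, the front), 0.45 = first notch (upright), 0.90 = second stop, full feed (leans 0.45 rad to +x, the rear); rigid stops at 0 and 0.90. Starts at off. A spring detent draws it into the nearest of the three; it takes a level push of 7 to 10 N at the knob to leave each
- running_lever (a joint): angle of the running lever, rad: same meaning and detents; it starts at 0.90, full feed
- standby_knob (a point): centre of the standby lever's black tapered knob, 37 mm long, 30 mm diameter at this height, 18 mm at its foot, on a 9 mm rod. 105 mm from the pivot; 156 mm above the work surface at off and full (there 46 mm in front of or behind the pivot), 166 mm when upright
- running_knob (a point): centre of the running lever's knob, same shape
- sample_jar: closed glass jar with steel lid, 60 mm diameter, 75 mm tall, loose, standing on the plate in front of the gap between the valves; origin under its centre; leave alone
- beaker: open steel beaker, 72 mm rim diameter, 90 mm tall, loose, on the work surface beside the plate's -y end; origin under its centre; leave alone
- wrench: steel open-end wrench 170 mm long, loose, lying on the work surface beside the plate's +y end; origin under its middle, x along it; leave alone

How it is judged:
By the outcome, as a careful person would: the job done as asked, in the order asked, and still so for the second after the job is handed in, with the robot touching nothing.
It also fails if it takes over 48 s, if anything falls off the work surface, if the arm or the gripper's body presses on something with over 40 N, if the wrist force passes 120 N, or if a joint passes its speed limit or range.

## Working session

There is one attempt and no reset: what is moved stays moved. The work goes in short steps, Python scripts to look and compute and a tool call to move; the robot and the scene stay as the last step left them, time stands still between calls to the robot, and variables do not carry over. Pictures are saved under pics/ and viewed, and the job is handed in when it is done.

Besides the shell and the picture viewer there is one more tool, called by a JSON object that holds its "op" and its "data". step_arm: Moves the arm, as the interface text tells. Its arguments: {"type":"object","properties":{"series":{"type":"array","items":{"type":"object","properties":{"fingers":{"type":"number"},"dx":{"type":"number"},"dy":{"type":"number"},"dz":{"type":"number"},"rx":{"type":"number"},"ry":{"type":"number"},"rz":{"type":"number"}}}},"force":{"type":"number"}},"required":["series"]}

```bash
mkdir -p pics; ls
python3 - <<'E'
from rig import sense, optics, workorder, finder
import cv2,numpy as np
np.set_printoptions(precision=4,suppress=True)
s=sense();print(s)
for c in("side","top"):
    im=optics.read_camera(c);cv2.imwrite(f"pics/{c}0.png",im[:,:,::-1])
    print(c,optics.calibration(c))
    for t in("standby_knob","running_knob","standby_valve","running_valve","station","sample_jar"):
        print(t,finder.spot_point(t,c)[:3])
print(sense()['time'])
E
```

```text
pics
{'time': 0.0, 'joints': array([ 1.1505,  0.2074,  1.5429, -0.    ,  1.3935, -0.1505]), 'dq': array([ 0.0011,  0.0001, -0.0014,  0.0005,  0.0004,  0.0017]), 'tau': array([ -0.0007, -37.087 , -28.1418,   0.0698,   0.0359,  -0.0002]), 'eef_pos': array([0.153 , 0.5535, 0.2183]), 'orientation': array([[-0.0009,  0.2665,  0.9638],
       [-0.0021,  0.9638, -0.2665],
       [-1.    , -0.0022, -0.0003]]), 'wrist_force': array([-0.1733, -0.5887,  0.5396]), 'torque': array([0.0426, 0.0148, 0.006 ]), 'finger_gap': 0.999112238005805}
side {'fx': 449.7735641464078, 'fy': 449.7735641464078, 'cx': 319.0280655111018, 'cy': 238.9022672867165, 'cam_to_world': array([[ 0.7307,  0.5242, -0.4374,  0.2301],
       [-0.6826,  0.5737, -0.4528, -0.372 ],
       [ 0.0135,  0.6294,  0.777 ,  0.7819],
       [ 0.    ,  0.    ,  0.    ,  1.    ]])}
standby_knob [{'at': [388.3, 340.4], 'confidence': 0.64}, {'at': [318.0, 270.7], 'confidence': 0.53}, {'at': [255.9, 271.6], 'confidence': 0.39}]
running_knob [{'at': [414.3, 282.9], 'confidence': 0.84}]
standby_valve [{'at': [330.5, 303.2], 'confidence': 0.96}]
running_valve []
station [{'at': [360.7, 314.3], 'confidence': 0.78}]
sample_jar [{'at': [330.3, 342.9], 'confidence': 0.83}]
top {'fx': 532.2611637400967, 'fy': 532.2611637400967, 'cx': 327.61158401087386, 'cy': 239.58525617088404, 'cam_to_world': array([[-0.1481,  0.9597, -0.2387,  0.3976],
       [-0.989 , -0.1428,  0.0396,  0.0631],
       [ 0.0039,  0.2419,  0.9703,  1.0102],
       [ 0.    ,  0.    ,  0.    ,  1.    ]])}
standby_knob [{'at': [390.9, 277.8], 'confidence': 0.59}]
running_knob [{'at': [445.1, 206.5], 'confidence': 0.78}]
standby_valve [{'at': [371.2, 269.9], 'confidence': 0.64}]
running_valve [{'at': [438.3, 247.4], 'confidence': 0.96}]
station [{'at': [400.9, 251.2], 'confidence': 0.59}]
sample_jar [{'at': [410.6, 298.2], 'confidence': 0.7}]
0.7
```

View pics/side0.png

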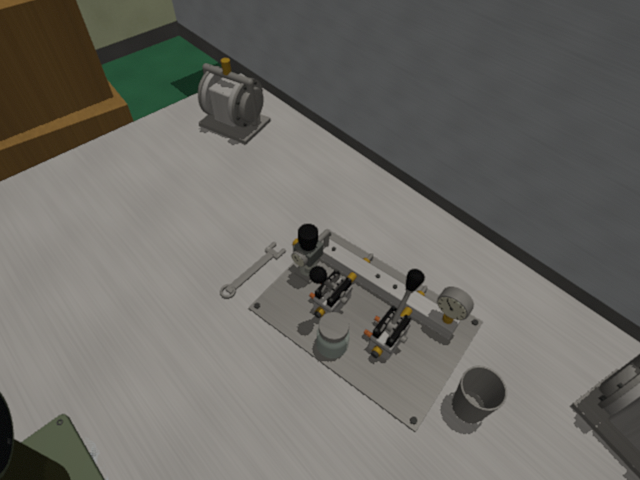

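View pics/top0.png

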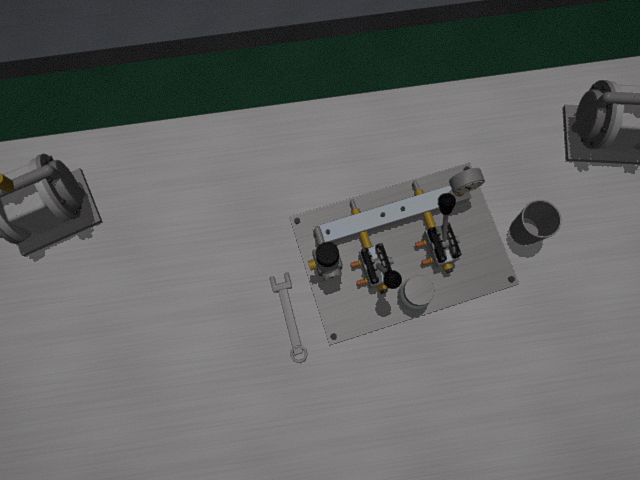

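The side view shows the standby knob at about (318,274) and the running knob at (415,280). In the top view they are at (392,279) and (446,204). Next I'll triangulate them and fit the station pose.

```bash
cat > h.py <<'E'
from rig import sense, optics, workorder, finder
import cv2,numpy as np
np.set_printoptions(precision=4,suppress=True)
def proj(c,P):
    k=optics.calibration(c);T=np.linalg.inv(k['cam_to_world']);p=T[:3,:3]@np.asarray(P,float)+T[:3,3]
    return np.array([k['cx']+k['fx']*p[0]/-p[2],k['cy']+k['fy']*p[1]/p[2]])
def ray(c,uv):
    k=optics.calibration(c);M=k['cam_to_world']
    d=np.array([(uv[0]-k['cx'])/k['fx'],-(uv[1]-k['cy'])/k['fy'],-1]);d=M[:3,:3]@d
    return M[:3,3],d/np.linalg.norm(d)
def tri(obs):
    A=np.zeros((3,3));b=np.zeros(3)
    for c,uv in obs:
        o,d=ray(c,uv);Q=np.eye(3)-np.outer(d,d);A+=Q;b+=Q@o
    P=np.linalg.solve(A,b)
    return P,[proj(c,P)-uv for c,uv in obs]
E
python3 - <<'E'
from h import *
from scipy.optimize import least_squares
sb=[("side",(318,274)),("top",(392.5,279))];ru=[("side",(415,279.5)),("top",(446.5,204))]
print(tri(sb));print(tri(ru))
hm=[(290,216),(471,163),(519,285),(329,346)]
def onz(c,uv,z):
    o,d=ray(c,uv);return o+d*(z-o[2])/d[2]
for uv in hm: print(onz("top",uv,.006))
def f(v):
    x,y,a=v;R=np.array([[np.cos(a),-np.sin(a),0],[np.sin(a),np.cos(a),0],[0,0,1]])
    W=lambda p:R@np.array(p)+[x,y,0]
    r=[]
    for o in sb:r+=list(proj(o[0],W((-.02-.046,.065,.156)))-o[1])
    for o in ru:r+=list(proj(o[0],W((-.02+.046,-.065,.156)))-o[1])
    for uv,p in zip(hm,[(.13,.19),(.13,-.19),(-.13,-.19),(-.13,.19)]): r+=list(proj("top",W((*p,.006)))-uv)
    return np.array(r)
s=least_squares(f,[.5,-.1,.2],loss='soft_l1');print(s.x,f(s.x).reshape(-1,2))
E
python3 - <<'E'
import cv2
for c,(x,y) in (("side",(230,200)),("top",(280,150))):
    im=cv2.imread(f"pics/{c}0.png")[y:y+200,x:x+260]
    cv2.imwrite(f"pics/{c}0z.png",cv2.resize(im,None,fx=3,fy=3,interpolation=cv2.INTER_CUBIC))
E
```

```text
(array([ 0.5258, -0.0652,  0.1631]), [array([ 0.0056, -0.002 ]), array([-0.0019,  0.0059])])
(array([ 0.6401, -0.1794,  0.1564]), [array([-0.5661,  0.202 ]), array([ 0.2417, -0.5444])])
[0.7027 0.0882 0.006 ]
[ 0.7596 -0.2879  0.006 ]
[ 0.5026 -0.3256  0.006 ]
[0.4433 0.0496 0.006 ]
[ 0.6028 -0.1189  0.152 ] [[ 0.5496  1.5492]
 [-1.1008 -0.3495]
 [-1.3588  0.8403]
 [ 0.2751  0.5083]
 [-0.2257  0.1194]
 [-0.4781 -0.163 ]
 [ 0.3182 -0.2883]
 [ 0.0323 -1.241 ]]
```

View pics/side0z.png

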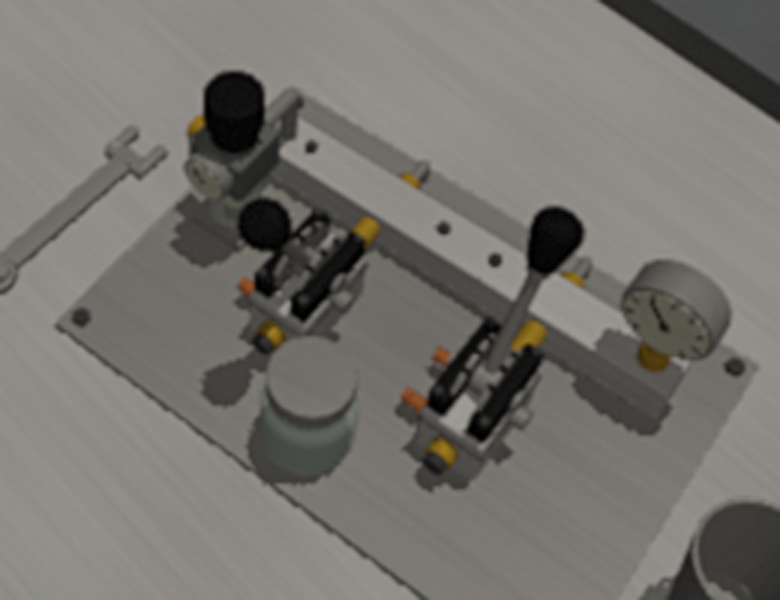

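View pics/top0z.png

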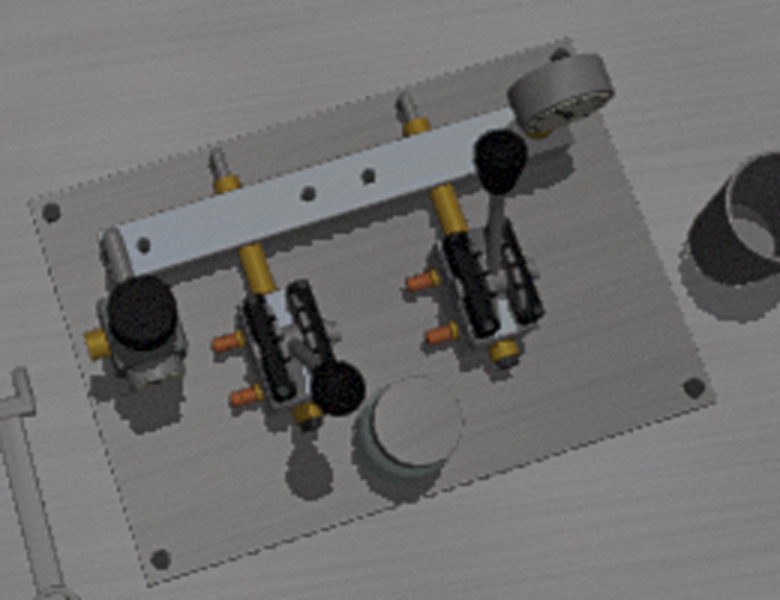

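The fit puts the station at about (0.603, -0.119) with a yaw of 0.152, and the knobs agree to within about 2 px. I'll narrow the fingers to a 14 mm gap so the knob self-centres. Then I'll turn the tool to the station's axes.

{"op": "step_arm", "data": {"series": [{"rx": -0.14,"fingers": 0.014},{"rx": -0.14,"fingers": 0.014},{"rx": -0.142,"fingers": 0.014},{"dz": 0.017,"dy": -0.047},{"dz": 0.017,"dy": -0.047}], "force": 20}}

```text
invalid input at $.series[0]: expected keys fingers, dx, dy, dz, rx, ry, rz
```

{"op": "step_arm", "data": {"series": [{"dz": 0.016,"dy": -0.047},{"dz": 0.016,"dy": -0.047},{"dz": 0.016,"dy": -0.047},{"dz": 0.016,"dy": -0.047},{"dz": 0.016,"dy": -0.047}]}}

```text
invalid input at $.series[0]: expected keys fingers, dx, dy, dz, rx, ry, rz
```

{"op": "step_arm", "data": {"series": [{"dz": 0.016,"dy": -0.047},{"dz": 0.016,"dy": -0.047},{"dz": 0.016,"dy": -0.047},{"dz": 0.016,"dy": -0.047},{"dz": 0.016,"dy": -0.047}]}}

```text
invalid input at $.series[0]: expected keys fingers, dx, dy, dz, rx, ry, rz
```

{"op": "step_arm", "data": {"series": [{"dz": 0.016,"dy": -0.047},{"dz": 0.016,"dy": -0.047},{},{}]}}

```text
invalid input at $.series[0]: expected keys fingers, dx, dy, dz, rx, ry, rz
```

```bash
cat >> h.py <<'E'
S=np.array([.6028,-.1189,.152])
def st():
    s=sense();a=S[2];d=s['eef_pos'][:2]-S[:2]
    z=s['orientation'][:,2]
    print('t',s['time'],'station xy',d[0]*np.cos(a)+d[1]*np.sin(a),-d[0]*np.sin(a)+d[1]*np.cos(a),'z',s['eef_pos'][2],'yaw',np.arctan2(z[1],z[0]),'F',s['wrist_force'],'gap',s['finger_gap']*.094,'toolx',s['orientation'][:,0])
E
python3 -c "
from h import *
st()"
```

```text
t 0.7 station xy -0.3424405936646925 0.7334282172737023 z 0.21948895785960354 yaw -0.2697433053232198 F [ 0.222   0.4745 -0.1116] gap 0.09414651954646754 toolx [ 0.      0.0001 -1.    ]
```

All keys are required, so I'll resend the calls in full.

{"op": "step_arm", "data": {"series": [{"fingers": 0.014,"dx": 0,"dy": 0,"dz": 0,"rx": -0.14,"ry": 0,"rz": 0},{"fingers": 0.014,"dx": 0,"dy": 0,"dz": 0,"rx": -0.14,"ry": 0,"rz": 0},{"fingers": 0.014,"dx": 0,"dy": 0,"dz": 0,"rx": -0.142,"ry": 0,"rz": 0},{"fingers": 0.014,"dx": 0,"dy": -0.045,"dz": 0.015,"rx": 0,"ry": 0,"rz": 0},{"fingers": 0.014,"dx": 0,"dy": -0.045,"dz": 0.015,"rx": 0,"ry": 0,"rz": 0}], "force": 20}}

```text
time: 1.2
eef_pos: [0.1966, 0.4693, 0.2191]
orientation: [[0.0, -0.154, 0.988], [-0.0, 0.988, 0.154], [-1.0, -0.0, 0.0]]
wrist_force: [0.5, 0.7, 0.4]
finger_gap: 0.611
```

{"op": "step_arm", "data": {"series": [{"fingers": 0.014,"dx": 0,"dy": -0.045,"dz": 0.015,"rx": 0,"ry": 0,"rz": 0},{"fingers": 0.014,"dx": 0,"dy": -0.045,"dz": 0.015,"rx": 0,"ry": 0,"rz": 0},{"fingers": 0.014,"dx": 0,"dy": -0.045,"dz": 0.015,"rx": 0,"ry": 0,"rz": 0},{"fingers": 0.014,"dx": 0,"dy": -0.045,"dz": 0.015,"rx": 0,"ry": 0,"rz": 0},{"fingers": 0.014,"dx": 0,"dy": -0.045,"dz": 0.015,"rx": 0,"ry": 0,"rz": 0}]}}

```text
time: 1.7
eef_pos: [0.3054, 0.2572, 0.2198]
orientation: [[0.001, -0.152, 0.988], [0.001, 0.988, 0.152], [-1.0, 0.0, 0.001]]
wrist_force: [0.3, 0.0, -0.3]
finger_gap: 0.185
```

{"op": "step_arm", "data": {"series": [{"fingers": 0.014,"dx": 0,"dy": -0.045,"dz": 0.015,"rx": 0,"ry": 0,"rz": 0},{"fingers": 0.014,"dx": 0,"dy": -0.045,"dz": 0.015,"rx": 0,"ry": 0,"rz": 0},{"fingers": 0.014,"dx": 0,"dy": -0.045,"dz": 0.015,"rx": 0,"ry": 0,"rz": 0},{"fingers": 0.014,"dx": 0,"dy": -0.045,"dz": 0.015,"rx": 0,"ry": 0,"rz": 0},{"fingers": 0.014,"dx": 0,"dy": 0,"dz": 0,"rx": 0,"ry": 0,"rz": 0}]}}

```text
time: 2.2
eef_pos: [0.3938, 0.0852, 0.2201]
orientation: [[0.002, -0.143, 0.99], [-0.002, 0.99, 0.143], [-1.0, -0.002, 0.002]]
wrist_force: [-0.3, 0.8, 0.0]
finger_gap: 0.149
```

```bash
python3 -c "
from h import *
st()"
```

```text
t 2.2 station xy -0.17563187799783653 0.23343292712578917 z 0.22009294016279943 yaw 0.1434241660966755 F [-0.26    0.7951  0.0227] gap 0.013990373529596787 toolx [ 0.0023 -0.0019 -1.    ]
```

{"op": "step_arm", "data": {"series": [{"fingers": 0.014,"dx": 0,"dy": -0.042,"dz": 0.015,"rx": 0,"ry": 0,"rz": 0},{"fingers": 0.014,"dx": 0,"dy": -0.042,"dz": 0.015,"rx": 0,"ry": 0,"rz": 0},{"fingers": 0.014,"dx": 0,"dy": -0.042,"dz": 0.015,"rx": 0,"ry": 0,"rz": 0},{"fingers": 0.014,"dx": 0,"dy": -0.042,"dz": 0.015,"rx": 0,"ry": 0,"rz": 0},{"fingers": 0.014,"dx": 0,"dy": 0,"dz": 0,"rx": 0,"ry": 0,"rz": 0}]}}

```text
time: 2.7
eef_pos: [0.4782, -0.0702, 0.2197]
orientation: [[0.001, -0.148, 0.989], [-0.001, 0.989, 0.148], [-1.0, -0.002, 0.001]]
wrist_force: [0.4, -0.7, -0.3]
finger_gap: 0.147
```

```bash
python3 -c "
from h import *
st()
for c,(x,y) in (('side',(230,200)),('top',(280,150))):
    im=optics.read_camera(c)[y:y+200,x:x+260,::-1]
    cv2.imwrite(f'pics/{c}1z.png',cv2.resize(im,None,fx=3,fy=3,interpolation=cv2.INTER_CUBIC))
st()"
```

```text
t 2.7 station xy -0.115747613549231 0.06704088499966132 z 0.2196607164288955 yaw 0.14805571142547774 F [ 0.4416 -0.7026 -0.2896] gap 0.013830034325160947 toolx [ 0.0014 -0.0015 -1.    ]
t 2.8 station xy -0.11736304170571953 0.07094888437492972 z 0.21913127832364349 yaw 0.15121972499184255 F [-0.4872 -0.4409 -0.6842] gap 0.013820743198804364 toolx [-0.0011  0.0012 -1.    ]
```

View pics/side1z.png

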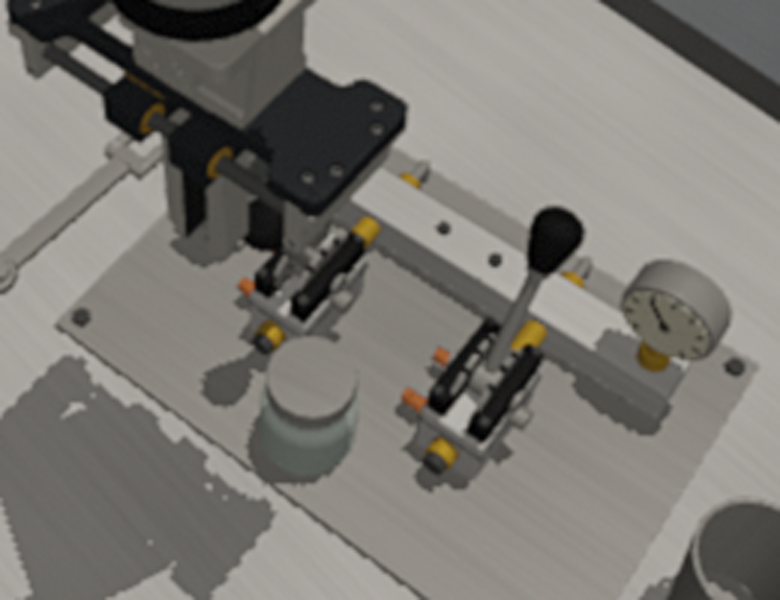

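View pics/top1z.png

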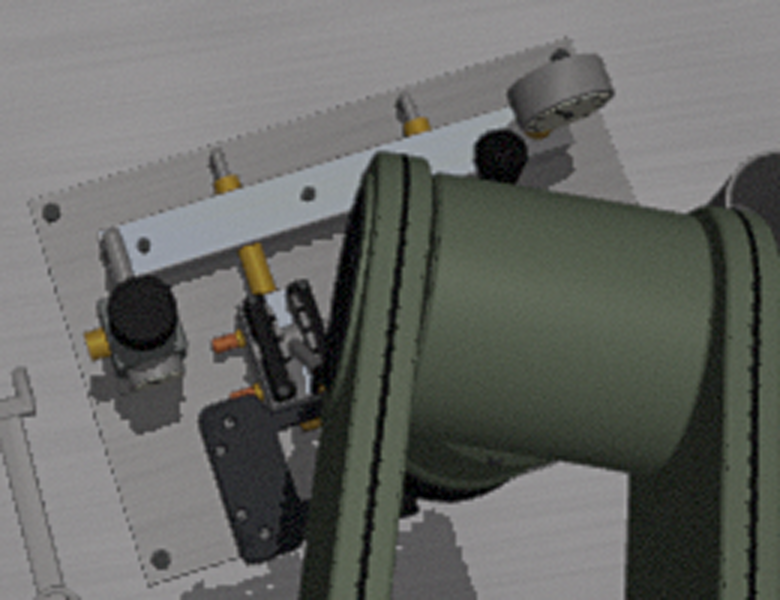

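Side view: the fingers stand in front of the standby knob, which is behind them at crop (265,222). The jar is well below the fingers. I'll go down with a small lateral correction.

{"op": "step_arm", "data": {"series": [{"fingers": 0.014,"dx": 0.035,"dy": -0.004,"dz": 0,"rx": 0,"ry": 0,"rz": 0},{"fingers": 0.014,"dx": 0.034,"dy": 0,"dz": 0,"rx": 0,"ry": 0,"rz": 0},{"fingers": 0.014,"dx": 0,"dy": 0,"dz": 0,"rx": 0,"ry": 0,"rz": 0},{"fingers": 0.014,"dx": 0,"dy": 0,"dz": 0,"rx": 0,"ry": 0,"rz": 0}]}}

```text
time: 3.2
eef_pos: [0.476, -0.0693, 0.1506]
orientation: [[-0.001, -0.154, 0.988], [0.001, 0.988, 0.154], [-1.0, 0.001, -0.001]]
wrist_force: [-0.3, 0.5, -0.1]
finger_gap: 0.15
```

```bash
python3 -c "
from h import *
st()
for c,(x,y) in (('side',(230,200)),):
    im=optics.read_camera(c)[y:y+200,x:x+260,::-1]
    cv2.imwrite(f'pics/{c}2z.png',cv2.resize(im,None,fx=3,fy=3,interpolation=cv2.INTER_CUBIC))
st()"
```

```text
t 3.2 station xy -0.1177975173766877 0.06821049170122216 z 0.15055081185868105 yaw 0.15418440105538794 F [-0.2862  0.4783 -0.0535] gap 0.014082395540314329 toolx [-0.0014  0.0008 -1.    ]
t 3.25 station xy -0.11664394289063999 0.06736860072990616 z 0.151802149954519 yaw 0.15389238489424584 F [-0.5931 -0.3734  1.1072] gap 0.013982316930845824 toolx [ 0.0015 -0.0003 -1.    ]
```

View pics/side2z.png

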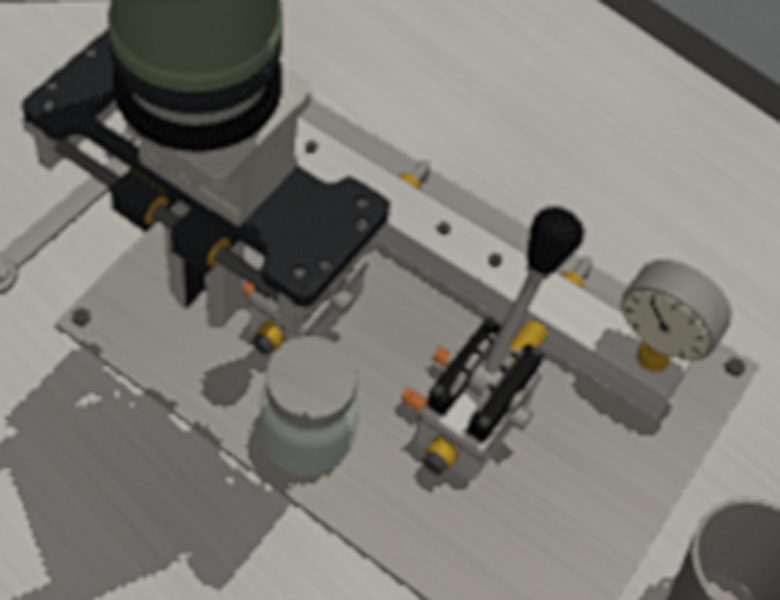

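The fingers are now down in front of the standby knob with nothing touching. I'll start the push.

{"op": "step_arm", "data": {"series": [{"fingers": 0.014,"dx": 0,"dy": -0.002,"dz": 0.008,"rx": 0,"ry": 0,"rz": 0},{"fingers": 0.014,"dx": 0,"dy": 0,"dz": 0.008,"rx": 0,"ry": 0,"rz": 0},{"fingers": 0.014,"dx": 0,"dy": 0,"dz": 0.008,"rx": 0,"ry": 0,"rz": 0},{"fingers": 0.014,"dx": 0,"dy": 0,"dz": 0.006,"rx": 0,"ry": 0,"rz": 0}]}}

```text
time: 3.65
eef_pos: [0.5065, -0.0682, 0.1511]
orientation: [[-0.003, -0.152, 0.988], [0.0, 0.988, 0.152], [-1.0, 0.001, -0.003]]
wrist_force: [-7.7, 0.6, 5.9]
finger_gap: 0.147
```

{"op": "step_arm", "data": {"series": [{"fingers": 0.014,"dx": 0,"dy": 0,"dz": 0.008,"rx": 0,"ry": 0,"rz": 0},{"fingers": 0.014,"dx": 0,"dy": 0,"dz": 0.008,"rx": 0,"ry": 0,"rz": 0}]}}

```text
time: 3.85
eef_pos: [0.5191, -0.0649, 0.1506]
orientation: [[-0.01, -0.152, 0.988], [0.002, 0.988, 0.152], [-1.0, 0.004, -0.01]]
wrist_force: [-12.6, 2.1, 11.3]
finger_gap: 0.144
```

{"op": "step_arm", "data": {"series": [{"fingers": 0.014,"dx": 0,"dy": 0,"dz": 0.008,"rx": 0,"ry": 0,"rz": 0},{"fingers": 0.014,"dx": 0,"dy": 0,"dz": 0.008,"rx": 0,"ry": 0,"rz": 0}]}}

```text
time: 4.05
eef_pos: [0.5394, -0.0634, 0.1507]
orientation: [[0.001, -0.152, 0.988], [-0.0, 0.988, 0.152], [-1.0, -0.0, 0.001]]
wrist_force: [-0.6, 0.5, 0.8]
finger_gap: 0.148
```

```bash
python3 -c "
from h import *
st()
for c,(x,y) in (('side',(230,200)),):
    im=optics.read_camera(c)[y:y+200,x:x+260,::-1]
    cv2.imwrite(f'pics/{c}3z.png',cv2.resize(im,None,fx=3,fy=3,interpolation=cv2.INTER_CUBIC))
st()"
```

```text
t 4.05 station xy -0.054294521456703576 0.06443720183137144 z 0.15065946460236532 yaw 0.15223150149523854 F [-0.5634  0.4664  0.7912] gap 0.013953309949668938 toolx [ 0.001  -0.0002 -1.    ]
t 4.1 station xy -0.05293473191242394 0.06406506330719193 z 0.15081959386494737 yaw 0.1523048699250242 F [ 0.865  -0.0203 -0.0768] gap 0.014068961794903826 toolx [ 0.0029 -0.0004 -1.    ]
```

View pics/side3z.png

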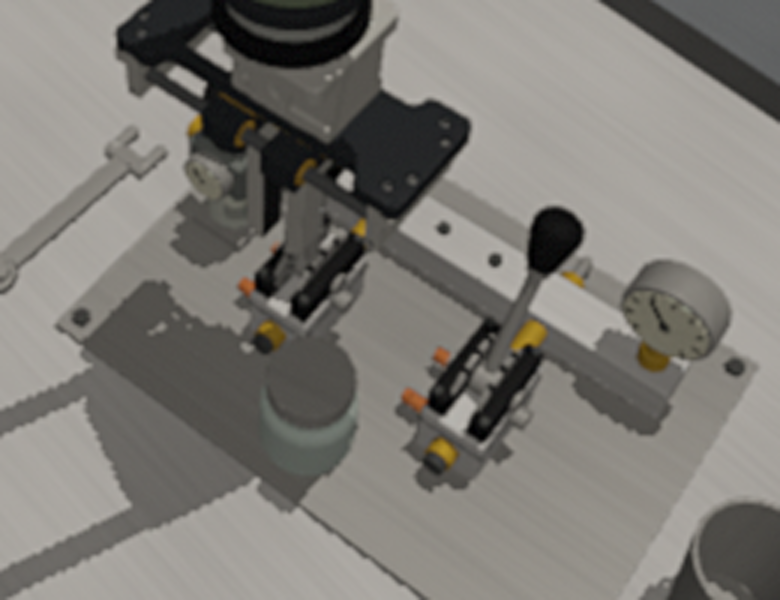

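The force dropped to zero, so the lever has snapped towards the first notch. I'll keep pushing.

{"op": "step_arm", "data": {"series": [{"fingers": 0.014,"dx": 0,"dy": 0,"dz": 0.008,"rx": 0,"ry": 0,"rz": 0},{"fingers": 0.014,"dx": 0,"dy": 0,"dz": 0.008,"rx": 0,"ry": 0,"rz": 0},{"fingers": 0.014,"dx": 0,"dy": 0,"dz": 0.008,"rx": 0,"ry": 0,"rz": 0}]}}

```text
time: 4.4
eef_pos: [0.5612, -0.0598, 0.1502]
orientation: [[-0.004, -0.152, 0.988], [0.0, 0.988, 0.152], [-1.0, 0.001, -0.004]]
wrist_force: [-6.8, 0.3, 4.7]
finger_gap: 0.151
```

{"op": "step_arm", "data": {"series": [{"fingers": 0.014,"dx": 0,"dy": 0,"dz": 0.008,"rx": 0,"ry": 0,"rz": 0},{"fingers": 0.014,"dx": 0,"dy": 0,"dz": 0.006,"rx": 0,"ry": 0,"rz": 0}]}}

```text
time: 4.6
eef_pos: [0.5758, -0.0574, 0.1498]
orientation: [[-0.002, -0.152, 0.988], [0.001, 0.988, 0.152], [-1.0, 0.001, -0.002]]
wrist_force: [-0.9, 0.8, -1.6]
finger_gap: 0.15
```

{"op": "step_arm", "data": {"series": [{"fingers": 0.014,"dx": 0,"dy": 0,"dz": 0.006,"rx": 0,"ry": 0,"rz": 0},{"fingers": 0.014,"dx": 0,"dy": 0,"dz": 0.006,"rx": 0,"ry": 0,"rz": 0}]}}

```text
time: 4.8
eef_pos: [0.589, -0.056, 0.1506]
orientation: [[0.002, -0.152, 0.988], [-0.0, 0.988, 0.152], [-1.0, -0.0, 0.002]]
wrist_force: [0.1, -0.2, -0.4]
finger_gap: 0.148
```

```bash
python3 -c "
from h import *
st()
for c,(x,y) in (('side',(230,200)),):
    im=optics.read_camera(c)[y:y+200,x:x+260,::-1]
    cv2.imwrite(f'pics/{c}4z.png',cv2.resize(im,None,fx=3,fy=3,interpolation=cv2.INTER_CUBIC))
st()"
```

```text
t 4.8 station xy -0.004072461927031172 0.06423512499096062 z 0.1505945729930174 yaw 0.15209793518768305 F [ 0.1401 -0.1916 -0.4295] gap 0.013921259396981646 toolx [ 0.0016 -0.0002 -1.    ]
t 4.85 station xy -0.003290191160444437 0.06416805143389678 z 0.15074151772743027 yaw 0.15220814451374268 F [0.9342 0.4852 0.6539] gap 0.014096006450993246 toolx [ 0.0026 -0.0002 -1.    ]
```

View pics/side4z.png

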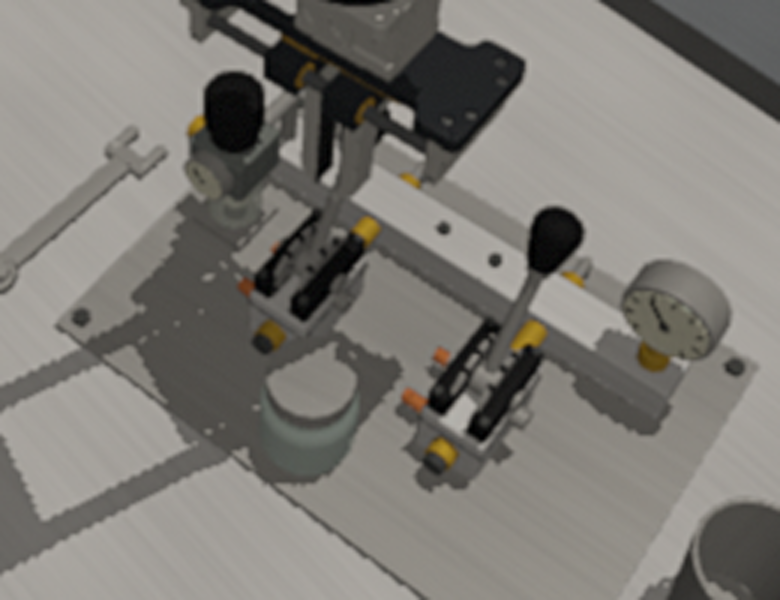

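The standby rod now leans to the rear, parallel to the running one. I'll back off and lift, then verify.

{"op": "step_arm", "data": {"series": [{"fingers": 0.014,"dx": 0,"dy": 0,"dz": -0.02,"rx": 0,"ry": 0,"rz": 0},{"fingers": 0.014,"dx": 0,"dy": 0,"dz": -0.03,"rx": 0,"ry": 0,"rz": 0},{"fingers": 0.014,"dx": -0.045,"dy": 0,"dz": 0,"rx": 0,"ry": 0,"rz": 0},{"fingers": 0.014,"dx": -0.04,"dy": 0,"dz": 0,"rx": 0,"ry": 0,"rz": 0},{"fingers": 0.014,"dx": 0,"dy": 0,"dz": 0,"rx": 0,"ry": 0,"rz": 0}]}}

```text
time: 5.35
eef_pos: [0.5424, -0.0647, 0.2425]
orientation: [[0.013, -0.151, 0.988], [-0.004, 0.988, 0.151], [-1.0, -0.006, 0.013]]
wrist_force: [-0.4, -0.0, 0.2]
finger_gap: 0.152
```

```bash
python3 -c "
from h import *
for c,(x,y) in (('side',(230,200)),):
    im=optics.read_camera(c)[y:y+200,x:x+260,::-1]
    cv2.imwrite(f'pics/{c}5z.png',cv2.resize(im,None,fx=3,fy=3,interpolation=cv2.INTER_CUBIC))
st()
a=S[2]
print(proj('side',(S[0]+.026*np.cos(a)-.065*np.sin(a),S[1]+.026*np.sin(a)+.065*np.cos(a),.156)))"
```

```text
t 5.4 station xy -0.052761289867296 0.06328716103981818 z 0.23960173100605311 yaw 0.15203651944638905 F [ 0.1552 -0.2258 -0.2006] gap 0.013965693880882668 toolx [ 0.0087 -0.0024 -1.    ]
[350.5209 242.2295]
```

View pics/side5z.png

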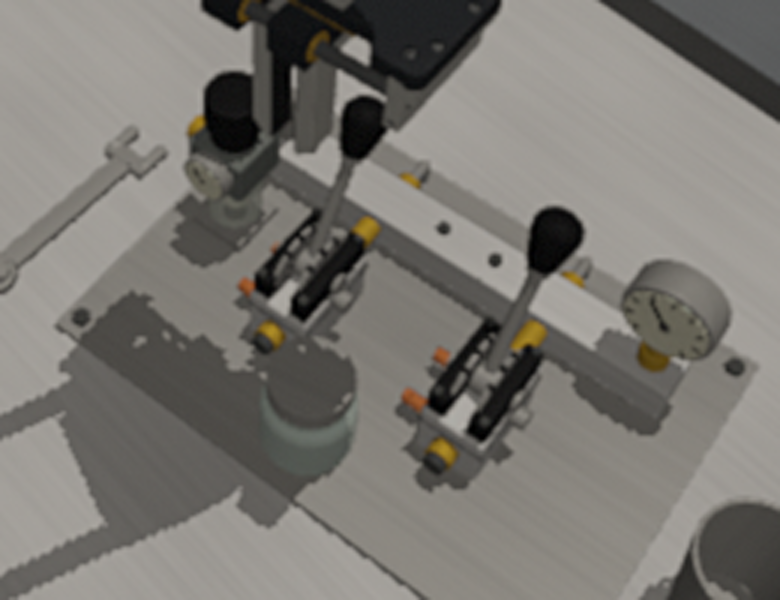

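The standby knob sits at pixel (350.7, 242), and full feed predicts (350.5, 242.2), so it is confirmed at full. Next I'll move over to behind the running knob.

{"op": "step_arm", "data": {"series": [{"fingers": 0.014,"dx": 0,"dy": -0.032,"dz": 0.033,"rx": 0,"ry": 0,"rz": 0},{"fingers": 0.014,"dx": 0,"dy": -0.032,"dz": 0.033,"rx": 0,"ry": 0,"rz": 0},{"fingers": 0.014,"dx": 0,"dy": -0.032,"dz": 0.033,"rx": 0,"ry": 0,"rz": 0},{"fingers": 0.014,"dx": 0,"dy": -0.032,"dz": 0.035,"rx": 0,"ry": 0,"rz": 0},{"fingers": 0.014,"dx": 0,"dy": 0,"dz": 0,"rx": 0,"ry": 0,"rz": 0}]}}

```text
time: 5.9
eef_pos: [0.6924, -0.1732, 0.2289]
orientation: [[-0.005, -0.149, 0.989], [0.001, 0.989, 0.149], [-1.0, 0.002, -0.005]]
wrist_force: [-0.3, 0.8, -0.1]
finger_gap: 0.15
```

{"op": "step_arm", "data": {"series": [{"fingers": 0.014,"dx": 0,"dy": 0,"dz": 0,"rx": 0,"ry": 0,"rz": 0}]}}

```text
time: 6.0
eef_pos: [0.6897, -0.17, 0.2316]
orientation: [[-0.005, -0.151, 0.989], [0.002, 0.989, 0.151], [-1.0, 0.003, -0.005]]
wrist_force: [-0.9, 0.6, 0.5]
finger_gap: 0.148
```

```bash
python3 -c "
from h import *
st()
for c,(x,y) in (('side',(280,160)),):
    im=optics.read_camera(c)[y:y+200,x:x+260,::-1]
    cv2.imwrite(f'pics/{c}6z.png',cv2.resize(im,None,fx=3,fy=3,interpolation=cv2.INTER_CUBIC))
st()"
```

```text
t 6.0 station xy 0.07818402245765209 -0.06367427540827518 z 0.23161973045380294 yaw 0.151300428870884 F [-0.9453  0.5789  0.4722] gap 0.013909886690807205 toolx [-0.005   0.0022 -1.    ]
t 6.05 station xy 0.07801075126238921 -0.06295619979967164 z 0.23321436414905306 yaw 0.1521196229303972 F [-0.6494  0.184  -0.6437] gap 0.013808280062061473 toolx [-0.0033  0.0015 -1.    ]
```

View pics/side6z.png

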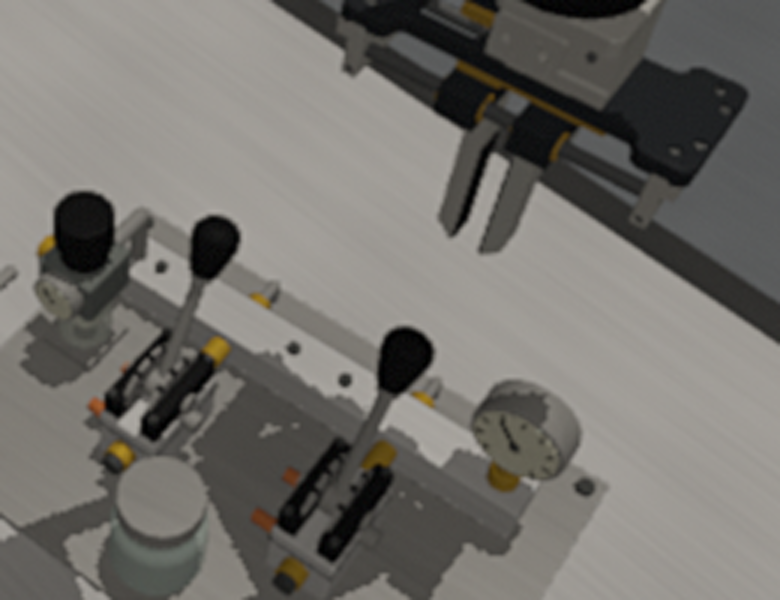

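The fingers are behind the running knob (crop (405,360)) and clear of the gauge. I'll descend there.

{"op": "step_arm", "data": {"series": [{"fingers": 0.014,"dx": 0.03,"dy": -0.002,"dz": 0.003,"rx": 0,"ry": 0,"rz": 0},{"fingers": 0.014,"dx": 0.03,"dy": 0,"dz": 0,"rx": 0,"ry": 0,"rz": 0},{"fingers": 0.014,"dx": 0.022,"dy": 0,"dz": 0,"rx": 0,"ry": 0,"rz": 0},{"fingers": 0.014,"dx": 0,"dy": 0,"dz": 0,"rx": 0,"ry": 0,"rz": 0},{"fingers": 0.014,"dx": 0,"dy": 0,"dz": 0,"rx": 0,"ry": 0,"rz": 0}]}}

```text
time: 6.55
eef_pos: [0.693, -0.1703, 0.1545]
orientation: [[0.0, -0.152, 0.988], [0.0, 0.988, 0.152], [-1.0, -0.0, 0.0]]
wrist_force: [0.7, -1.2, 0.4]
finger_gap: 0.145
```

```bash
python3 -c "
from h import *
st()
for c,(x,y) in (('side',(280,160)),):
    im=optics.read_camera(c)[y:y+200,x:x+260,::-1]
    cv2.imwrite(f'pics/{c}7z.png',cv2.resize(im,None,fx=3,fy=3,interpolation=cv2.INTER_CUBIC))
st()"
```

```text
t 6.55 station xy 0.0813221904788726 -0.06450575498998316 z 0.15448211609082632 yaw 0.15303955712366926 F [ 0.7248 -1.1731  0.4398] gap 0.013628076817008254 toolx [ 0.0002  0.     -1.    ]
t 6.6 station xy 0.08225708384913541 -0.06521646690190773 z 0.15584634972052963 yaw 0.15282046027875934 F [ 0.995   0.0051 -0.5107] gap 0.014029190831484285 toolx [ 0.0028 -0.001  -1.    ]
```

View pics/side7z.png

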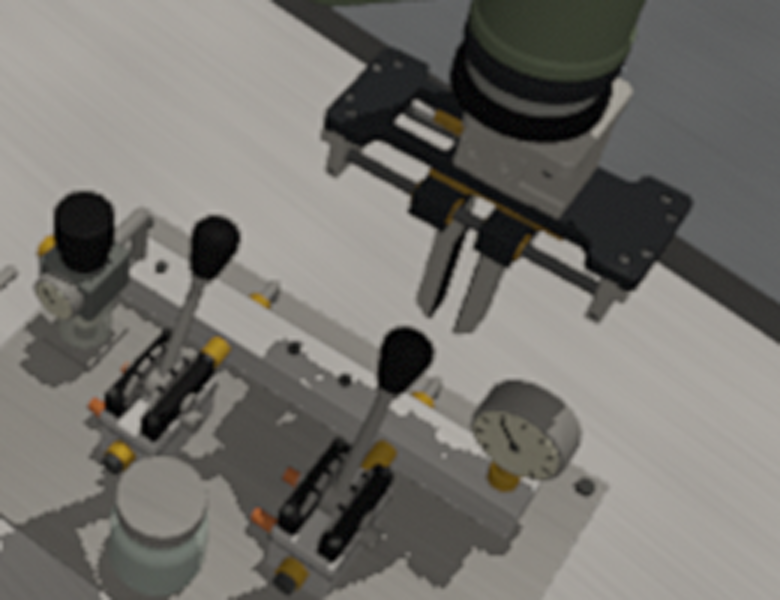

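{"op": "step_arm", "data": {"series": [{"fingers": 0.014,"dx": 0.004,"dy": 0,"dz": -0.01,"rx": 0,"ry": 0,"rz": 0},{"fingers": 0.014,"dx": 0,"dy": 0,"dz": -0.01,"rx": 0,"ry": 0,"rz": 0},{"fingers": 0.014,"dx": 0,"dy": 0,"dz": -0.008,"rx": 0,"ry": 0,"rz": 0},{"fingers": 0.014,"dx": 0,"dy": 0,"dz": -0.008,"rx": 0,"ry": 0,"rz": 0}]}}

```text
time: 7.0
eef_pos: [0.6599, -0.1765, 0.1521]
orientation: [[0.007, -0.151, 0.988], [-0.0, 0.988, 0.151], [-1.0, -0.001, 0.007]]
wrist_force: [7.2, 4.3, 6.1]
finger_gap: 0.149
```

{"op": "step_arm", "data": {"series": [{"fingers": 0.014,"dx": 0,"dy": 0,"dz": -0.008,"rx": 0,"ry": 0,"rz": 0},{"fingers": 0.014,"dx": 0,"dy": 0,"dz": -0.008,"rx": 0,"ry": 0,"rz": 0}]}}

```text
time: 7.2
eef_pos: [0.6498, -0.1782, 0.1565]
orientation: [[0.021, -0.151, 0.988], [-0.0, 0.988, 0.151], [-1.0, -0.003, 0.021]]
wrist_force: [11.9, 6.9, 11.3]
finger_gap: 0.145
```

{"op": "step_arm", "data": {"series": [{"fingers": 0.014,"dx": 0,"dy": 0,"dz": -0.008,"rx": 0,"ry": 0,"rz": 0},{"fingers": 0.014,"dx": 0,"dy": 0,"dz": -0.008,"rx": 0,"ry": 0,"rz": 0}]}}

```text
time: 7.4
eef_pos: [0.6275, -0.1818, 0.1524]
orientation: [[0.005, -0.152, 0.988], [-0.002, 0.988, 0.152], [-1.0, -0.003, 0.004]]
wrist_force: [-0.8, 0.2, 0.4]
finger_gap: 0.151
```

```bash
python3 -c "
from h import *
st()
for c,(x,y) in (('side',(280,160)),):
    im=optics.read_camera(c)[y:y+200,x:x+260,::-1]
    cv2.imwrite(f'pics/{c}8z.png',cv2.resize(im,None,fx=3,fy=3,interpolation=cv2.INTER_CUBIC))
st()"
```

```text
t 7.4 station xy 0.01491754370425365 -0.06591967026718396 z 0.15236086958896985 yaw 0.1530690302858233 F [-0.802   0.2272  0.4089] gap 0.014157044393544075 toolx [ 0.0047 -0.002  -1.    ]
t 7.45 station xy 0.01230929819548532 -0.06571345509742932 z 0.15060424924611873 yaw 0.1523608374042158 F [-0.1045 -0.1004 -0.3118] gap 0.013666218547983795 toolx [-0.0004 -0.0012 -1.    ]
```

View pics/side8z.png

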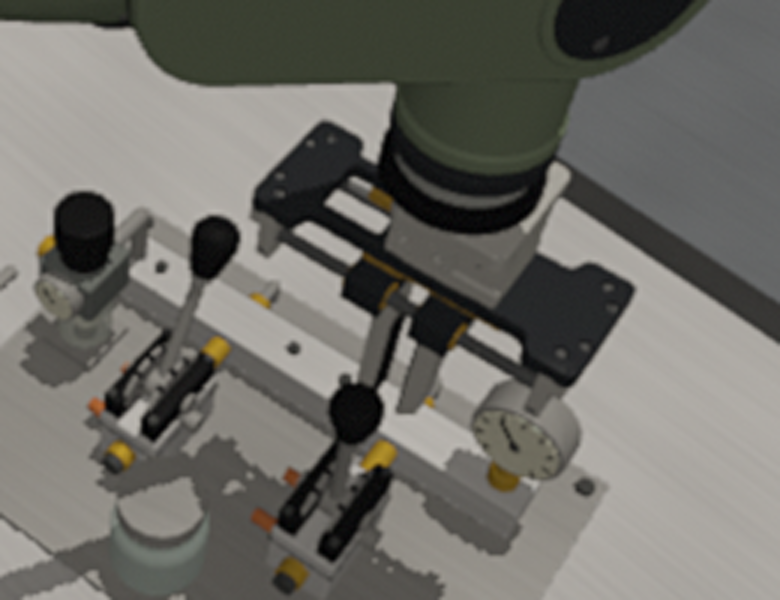

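The running lever is upright at the middle notch, with its knob at crop (355,412). I'll continue to off.

{"op": "step_arm", "data": {"series": [{"fingers": 0.014,"dx": 0,"dy": 0,"dz": -0.008,"rx": 0,"ry": 0,"rz": 0},{"fingers": 0.014,"dx": 0,"dy": 0,"dz": -0.008,"rx": 0,"ry": 0,"rz": 0},{"fingers": 0.014,"dx": 0,"dy": 0,"dz": -0.008,"rx": 0,"ry": 0,"rz": 0}]}}

```text
time: 7.75
eef_pos: [0.6035, -0.1851, 0.1495]
orientation: [[0.004, -0.151, 0.989], [0.001, 0.989, 0.151], [-1.0, 0.0, 0.004]]
wrist_force: [6.6, 1.4, -0.8]
finger_gap: 0.152
```

{"op": "step_arm", "data": {"series": [{"fingers": 0.014,"dx": 0,"dy": 0,"dz": -0.008,"rx": 0,"ry": 0,"rz": 0},{"fingers": 0.014,"dx": 0,"dy": 0,"dz": -0.006,"rx": 0,"ry": 0,"rz": 0}]}}

```text
time: 7.95
eef_pos: [0.5876, -0.1873, 0.1488]
orientation: [[-0.001, -0.151, 0.988], [0.0, 0.988, 0.152], [-1.0, 0.001, -0.001]]
wrist_force: [-0.1, -0.4, 0.1]
finger_gap: 0.147
```

{"op": "step_arm", "data": {"series": [{"fingers": 0.014,"dx": 0,"dy": 0,"dz": -0.006,"rx": 0,"ry": 0,"rz": 0},{"fingers": 0.014,"dx": 0,"dy": 0,"dz": -0.004,"rx": 0,"ry": 0,"rz": 0}]}}

```text
time: 8.15
eef_pos: [0.5775, -0.1891, 0.1489]
orientation: [[-0.002, -0.151, 0.988], [0.0, 0.988, 0.151], [-1.0, 0.001, -0.002]]
wrist_force: [-0.5, 0.5, 0.1]
finger_gap: 0.147
```

```bash
python3 -c "
from h import *
st()
for c,(x,y) in (('side',(280,160)),):
    im=optics.read_camera(c)[y:y+200,x:x+260,::-1]
    cv2.imwrite(f'pics/{c}9z.png',cv2.resize(im,None,fx=3,fy=3,interpolation=cv2.INTER_CUBIC))
st()"
```

```text
t 8.15 station xy -0.03567967447312001 -0.06552473118705683 z 0.14892246996173839 yaw 0.1518511107787891 F [-0.4513  0.4875  0.0818] gap 0.013857683845128048 toolx [-0.002   0.0002 -1.    ]
t 8.2 station xy -0.03591467950448182 -0.06552941387144681 z 0.1489963905973779 yaw 0.15170993642973565 F [-0.4004 -0.2076  0.2262] gap 0.013644938886604797 toolx [-0.0022  0.0002 -1.    ]
```

View pics/side9z.png

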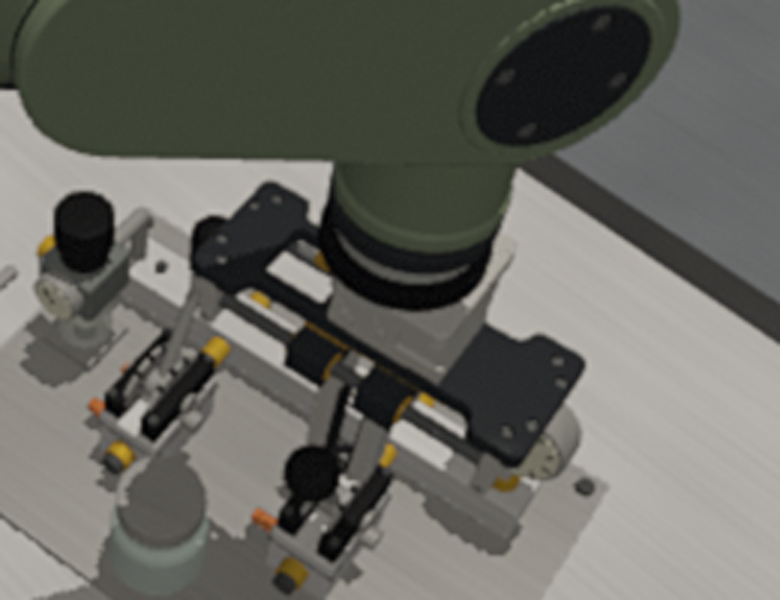

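Knob is now at crop (312,472), leaning to the front. I'll back off to the rear, lift clear and check.

{"op": "step_arm", "data": {"series": [{"fingers": 0.014,"dx": 0,"dy": 0,"dz": 0.02,"rx": 0,"ry": 0,"rz": 0},{"fingers": 0.014,"dx": 0,"dy": 0,"dz": 0.02,"rx": 0,"ry": 0,"rz": 0},{"fingers": 0.014,"dx": -0.045,"dy": 0,"dz": 0,"rx": 0,"ry": 0,"rz": 0},{"fingers": 0.014,"dx": -0.045,"dy": 0,"dz": 0,"rx": 0,"ry": 0,"rz": 0},{"fingers": 0.014,"dx": -0.045,"dy": 0,"dz": 0,"rx": 0,"ry": 0,"rz": 0}]}}

```text
time: 8.7
eef_pos: [0.6179, -0.1827, 0.285]
orientation: [[-0.002, -0.152, 0.988], [0.001, 0.988, 0.152], [-1.0, 0.001, -0.002]]
wrist_force: [1.1, -0.8, -0.3]
finger_gap: 0.146
```

{"op": "step_arm", "data": {"series": [{"fingers": 0.014,"dx": -0.03,"dy": 0,"dz": 0.03,"rx": 0,"ry": 0,"rz": 0},{"fingers": 0.014,"dx": 0,"dy": 0,"dz": 0,"rx": 0,"ry": 0,"rz": 0},{"fingers": 0.014,"dx": 0,"dy": 0,"dz": 0,"rx": 0,"ry": 0,"rz": 0}]}}

```text
time: 9.0
eef_pos: [0.6482, -0.1784, 0.3146]
orientation: [[0.0, -0.152, 0.988], [-0.001, 0.988, 0.152], [-1.0, -0.001, 0.0]]
wrist_force: [0.1, -0.0, -0.5]
finger_gap: 0.148
```

```bash
python3 -c "
from h import *
im=optics.read_camera('side')[...,::-1];cv2.imwrite('pics/sideAz.png',cv2.resize(im[160:380,200:520],None,fx=2.4,fy=2.4,interpolation=cv2.INTER_CUBIC))
st()
a=S[2]
for sx,sy in((.026,.065),(-.066,-.065)):
  print(proj('side',(S[0]+sx*np.cos(a)-sy*np.sin(a),S[1]+sx*np.sin(a)+sy*np.cos(a),.156)))
print(finder.spot_point('running_knob','side'),finder.spot_point('sample_jar','side')[:1])"
```

```text
t 9.05 station xy 0.0348577925201982 -0.06522129997113718 z 0.31274772009291923 yaw 0.15231286236343686 F [0.5768 0.8282 0.6928] gap 0.0136404781523943 toolx [-0.003   0.0008 -1.    ]
[350.5209 242.2295]
[383.5501 318.52  ]
[{'at': [386.9, 318.5], 'confidence': 0.61}] [{'at': [329.3, 346.0], 'confidence': 0.83}]
```

View pics/sideAz.png

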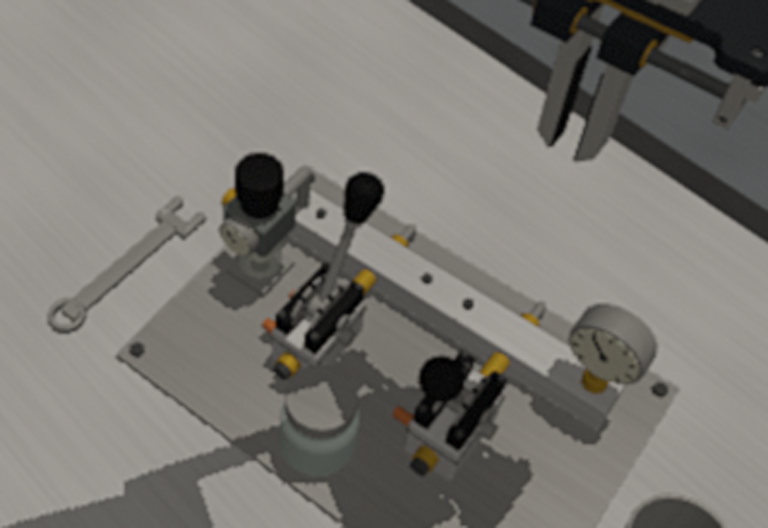

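In the crop, the running knob at (440,379) is full-frame pixel (383.4,318), and off predicts (383.6,318.5). The standby knob at (362,198) is full-frame (351,242.5), which matches full feed. The arm is clear, so I'll hand in.

```bash
python3 -c "
from h import *
print(workorder.close_job());st()"
```

```text
the job is handed in; nothing more can be done
None
the job is handed in; nothing more can be done
```

The changeover is done and handed in at about 9 s of the 48 s allowed. I pushed the standby lever with the fingers past its first notch to full feed and checked it by camera. Only then did I push the running lever back past its middle notch to off.

**Lever check:** In the last side-camera picture, both knobs are within about 1 px of where the fitted station model puts them.

| Lever | Position | Seen (px) | Predicted (px) |
|---|---|---|---|
| Standby | full feed | (351, 242.5) | (350.5, 242.2) |
| Running | off | (383.4, 318) | (383.6, 318.5) |

**Detector difference:** The network placed the running knob at (386.9, 318.5) with confidence 0.61, about 3 px to one side. The standby lever was judged from the picture only.

**Forces and other objects:** The highest wrist force I read was about 18 N. The gripper was clear at z ≈ 0.31 m at hand-in. The jar and wrench look unmoved; the detector's jar position shifted about 3 px from the start, which I take as its scatter. The beaker was only partly in the last picture, but the arm never came near it.

**Failed checks:** My first move calls were refused because each row needed every key; no time passed and nothing moved. The state reading after hand-in was also refused, so I have no check from after the job closed.

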